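Fit the boot-dryer tube and turn the air to it

TASK

Only one boot is wet: stand the tall loose drying tube, foot down, in the empty port of the boot dryer, easing it in gently until its flange rests flat on the collar, and push the airflow selector on the dryer's top all the way to that tube's side. Leave the other things in the tray where they are.

Things in the scene. Friction and masses are not known exactly. Their poses are not given: they have to be found in the camera images.
- tube: tall loose boot-drying tube, black plastic, standing on its foot, 172 mm tall, about 0.2 kg. Origin: centre of the foot's underside, z up the tube. Tapered round foot 34 mm long, 42 mm across at the bottom, 51 mm at the shoulder; flange 67 mm across, 34 to 42 mm above the origin; straight round barrel 44 mm across up to 160 mm, to be gripped; shallow dome to 172 mm
- dryer: boot dryer, fixed: grey housing 180 (x) by 320 (y) by 95 mm high, in the tray (floor 5 mm over the bench, wall 28 mm high). Origin: centre of the underside; x to its back, y to its left seen from the robot. On its flat top: two round port collars, 22 mm behind the middle and 105 mm left and right; the airflow selector 58 mm in front of the middle
- port_empty: port without a tube (left or right one): upright round collar on the dryer's top, 68 mm outside, bore 55 mm, 42 mm high, flat rim. Origin: centre of the collar's foot, level with the dryer's top (95 mm above dryer); z up. The bore is open all the way: a tube that is home rests by its flange on the rim, its foot 8 mm above this origin
- port_rim (a point): centre of the mouth of the empty port, level with the rim (42 mm above port_empty)
- port_fitted: the other port, same collar with the same kind of tube already fitted and fixed in it; the tube's top is 180 mm above this origin (the collar's foot at the dryer's top)
- selector (a joint): airflow selector, a slide along the dryer's y axis, in m: 0 = middle (both ports), +0.028 = end stop on the left (+y of the dryer), -0.028 = end stop on the right. It stays where it is left; about 2 N of friction.
- selector_top (a point): centre of the top of the selector's upright fin: the fin is 8 mm thick along the slide, 24 mm wide across it, and its top stands 32 mm above the dryer's top; its foot plate is 24 mm square and 8 mm high
- glove_tube: bystander: the short glove-drying tube, black, standing up: 107 mm tall, 48 mm flange, 26 mm barrel; too small for the port; leave it. Origin: centre of the underside (about its middle).
- ice_scraper: bystander: ice scraper with a flat head, lying, 250 mm long, 95 mm wide, under 32 mm high. Origin: centre of the underside (about its middle).
- bike_light: bystander: chrome bike light on its rubber foot, 92 mm long, 44 mm wide, 64 mm high. Origin: centre of the underside (about its middle).
- key_bowl: bystander: grey ceramic bowl with keys, 122 mm across, 46 mm high. Origin: centre of the underside (about its middle).
- dog_bowl: bystander: stainless dog bowl, 180 mm across, 56 mm high. Origin: centre of the underside (about its middle).
- spring_clip: bystander: plastic spring clip, lying, 92 mm long, 48 mm wide, 24 mm high. Origin: centre of the underside (about its middle).
- boot_brush: bystander: wooden boot brush, bristles down, 170 mm by 50 mm, 42 mm high. Origin: centre of the underside (about its middle).

How it is judged:
By the outcome, as a careful person would: the job done as asked, in the order asked, and still so for the second after the job is handed in, with the robot touching nothing.
It also fails if it takes over 51 s, if anything falls off the work surface, if the arm or the gripper's body presses on something with over 40 N, if the wrist force passes 120 N, or if a joint passes its speed limit or range.

ROBOT

A 6-joint arm with a two-finger parallel gripper is mounted at the origin on the work surface. World frame = base frame: x ahead of the robot, y to its left, z up, the work surface at z = 0. Lengths are in m, angles in rad, forces in N, time in s.
With the tool pointing down it reaches from about 0.275 to 0.75 m from the base axis. Payload 10.2 kg.
Tool frame: the origin (TCP) lies between the finger pads; the fingertips stand 8 mm ahead of it and the grasp point (between the pads) lies 11 mm behind it; z points along the fingers, y is the line along which they close (so a half turn about z gives the same grasp; the last joint's range is limited). The gripper opens to 88 mm and grips with 3 to 60 N. Pads are 18 mm wide; open, the fingers measure 123 mm over their backs; the gripper's body (75 mm by 187 mm) begins 45 mm behind the grasp point.
Start: joints at [0.889, 0.313, 1.498, -0, 1.331, -0.223], TCP at [0.233, 0.471, 0.247] pointing down, gripper open.
Joint ranges: [-2.94, 2.94], [-0.97, 2.17], [0.19, 2.56], [-1.23, 4.37], [0.02, 3.11], [-2.88, 2.88]. Speed limits (rad/s): [2.39, 2.39, 3.01, 3.14, 3.14, 3.14].

INTERFACE

Orientations are given as [roll, pitch, yaw] about the fixed x, y, z axes, in that order (R = Rz(yaw) Ry(pitch) Rx(roll)).
In Python, from bench import readout, eyes, robot gives the robot as it stands.
- The arm moves only by the tool play_rows, never from a script. Its argument "targets" is a list of rows, each a list of 2 entries, a list of its own where there are three numbers: the shift along the tool's x, y, z scaled (see below), then the turn about the tool's z scaled (see below). A call has 1 to 12 rows; each row is the pose to reach, as a shift and turn from the pose commanded when the call began, along the tool's axes at that moment; what a row does not reach only later rows make up. The controller multiplies each number of a shift by 8 cm and each number of a turn by 45 degrees. A row lasts 1/8 s, in which the tool goes at most 62.5 mm and 10.7 degrees, less where a joint would pass 70% of its speed; a pose out of reach is approached as far as the arm can. A call with a number of a shift or a turn outside -1 to 1 is refused whole. A call with a gripper value outside its range is refused whole. "hand" is the opening, from 0 (shut) to 1 (fully open), set as the call begins (left out, the last holds). The fingers move at their own pace and stop on an object; "grip_force" is the grip in N (left out, the last holds). Time passes only in rows, so rows that repeat a pose let the fingers close. It gives the time, the measured TCP pose, the force, the opening and the grip force at its end, in the units of the state.
- readout.state(): the state, without advancing time (a new reading comes with each control period).
- eyes.camera(name): name is "side" or "top"; returns a dict with "frame" (480x640x3 uint8, blue, green, red), "mtx" (3x3 intrinsics, pixels), "rvec" (rotation vector, rad) and "tvec" (3), from world to camera coordinates, as OpenCV has them. Camera axes: x right, y down, z forward; pixel columns grow to the right and rows downward; lengths in m; the calibration is good to about 2 mm. A picture is of the moment at which its call begins. There is no depth.
- robot.sign_off(): hands the job in; it is judged then, once.
The state is a dict: "clock": time; "joint_pos": joint angles; "dq": joint speeds; "joint_efforts": joint torques, N m; "tool_pos": TCP position; "tcp_rot": TCP orientation; "wrist_force": force on the tool from outside, world axes, zero at the start; "wrist_torque": the same for the moment, N m; "grip_width": finger opening in m; "finger_force": force on a finger pad.
Only numpy, scipy, OpenCV 4.12 (cv2) and the standard library are available. Lean on these libraries where they do the work, as an engineer would, in place of code of your own. Each camera call takes 0.05 s, during which the arm holds its last target. There are 200 camera calls.

## Working session

There is one attempt and no reset: what is moved stays moved. The work goes in short steps, Python scripts to look and compute and a tool call to move; the robot and the scene stay as the last step left them, time stands still between calls to the robot, and variables do not carry over. Pictures are saved under pics/ and viewed, at most 10 in all, crops included, and the job is handed in when it is done.

Besides the shell and the picture viewer there is one more tool, called by a JSON object that holds its "method" and its "body". play_rows: Moves the arm, as the interface text tells. Its arguments: {"type":"object","properties":{"targets":{"type":"array"},"hand":{"type":"number"},"grip_force":{"type":"number"}},"required":["targets"]}

```bash
ls; mkdir -p pics
python3 - <<'E'
from bench import readout, eyes, robot
import cv2,pickle
print(readout.state())
for n in("side","top"):
    c=eyes.camera(n); cv2.imwrite(f"pics/{n}0.png",c["frame"]); pickle.dump(c,open(f"{n}0.pkl","wb"))
    print(n,c["mtx"].tolist(),c["rvec"],c["tvec"])
E
```

```text
pics
{'clock': 0.0, 'joint_pos': array([ 8.88580559e-01,  3.13441544e-01,  1.49842273e+00,  5.63132058e-06,
        1.33098979e+00, -2.23377537e-01]), 'dq': array([-0.00015846, -0.00018824,  0.00060549, -0.00064321, -0.0025812 ,
       -0.00010744]), 'joint_efforts': array([ 2.48268261e-04, -4.02213871e+01, -2.52268285e+01,  6.94020116e-02,
        3.53248569e-02, -8.70464601e-05]), 'tool_pos': array([0.2323765 , 0.4705154 , 0.24617079]), 'tcp_rot': array([-3.14036380e+00, -2.84765550e-04,  2.68275291e+00]), 'wrist_force': array([ 0.26879675,  0.16081863, -0.00414026]), 'wrist_torque': array([0.00079165, 0.03062329, 0.04939557]), 'finger_force': 0.0, 'grip_width': 0.08814817560008474}
side [[452.44771615788494, 0.0, 316.8731539488641], [0.0, 452.44771615788494, 238.8749446054975], [0.0, 0.0, 1.0]] [ 0.97584435 -2.58492592  0.93329893] [0.43141255 0.38135115 0.79308506]
top [[535.5954277509293, 0.0, 314.1525017318802], [0.0, 535.5954277509293, 234.32797022200612], [0.0, 0.0, 1.0]] [ 2.13743332 -2.19179739  0.10378515] [0.01265314 0.59963804 1.40071978]
```

View pics/side0.png

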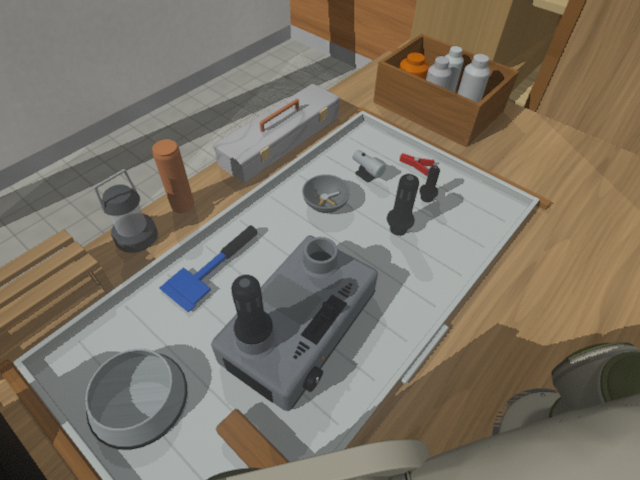

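View pics/top0.png

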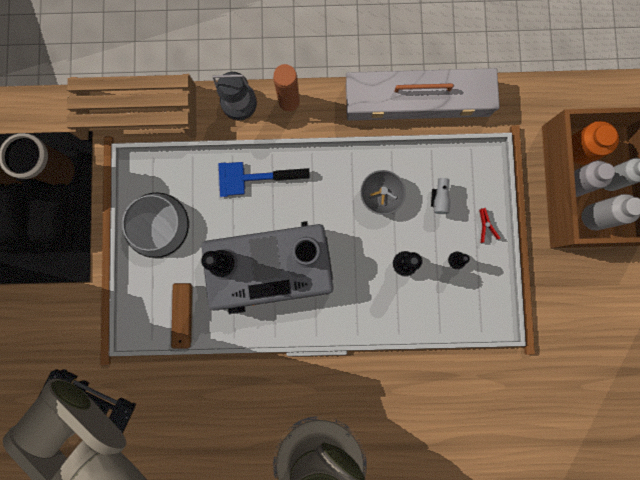

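The empty port is the right one (top pixel 307,250; side 320,252). The fitted port is on the left (217,262). The tall tube stands at top pixel (407,263) and side pixel (403,205), and the selector is around (268,288) in the top view. I'll enlarge these areas next.

Run:
```python
import cv2,numpy as np
t=cv2.imread("pics/top0.png");s=cv2.imread("pics/side0.png")
def boost(c): return np.clip(255*(c/255.)**.5,0,255).astype('uint8')
a=cv2.resize(boost(t[215:315,200:333]),None,fx=6,fy=6,interpolation=cv2.INTER_CUBIC)
cv2.imwrite("pics/a.png",a)
b=cv2.resize(boost(s[160:250,370:470]),(400,360),interpolation=cv2.INTER_CUBIC)
b2=cv2.resize(boost(s[230:350,290:390]),(400,480),interpolation=cv2.INTER_CUBIC)
o=np.zeros((480,800,3),'uint8');o[:360,:400]=b;o[:,400:]=b2
cv2.imwrite("pics/b.png",o)
```

```text
(no output)
```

View pics/a.png

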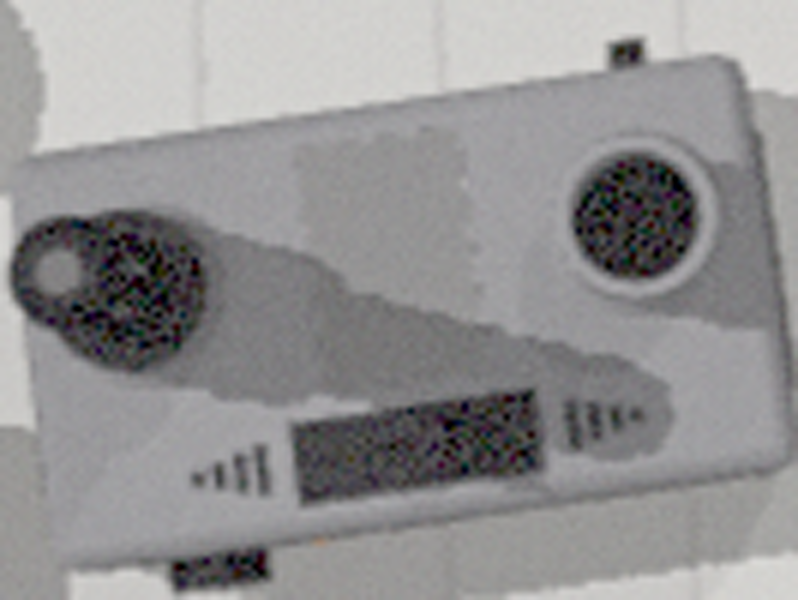

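View pics/b.png

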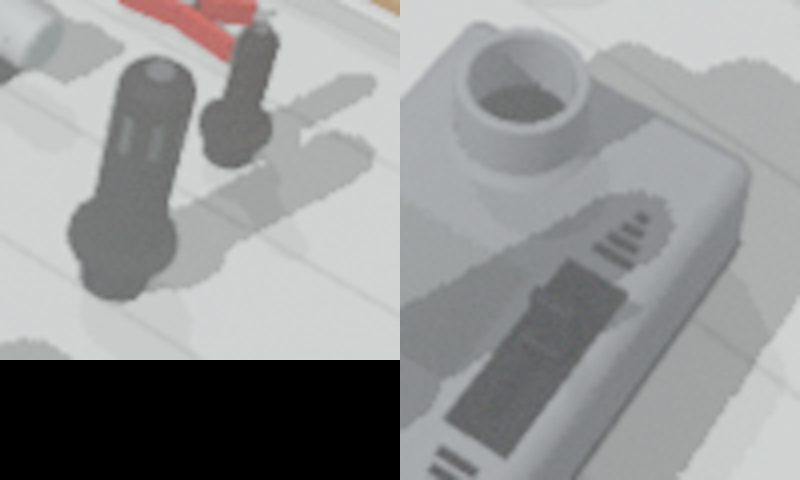

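Top crop: the rim's outer circle is centred near (642,217) with radius 77, which is pixel (307,251.2). Side crop: the rim ellipse is centred near (521,88), which is pixel (320.3,252). The selector fin is dark on a dark slot, near the middle. Next I'll fit silhouettes of both tubes and triangulate the rim.

```bash
cat > h.py <<'E'
import cv2,numpy as np,pickle
from scipy.optimize import minimize
def proj(c,p): return cv2.projectPoints(np.asarray(p,float).reshape(-1,1,3),c["rvec"],c["tvec"],c["mtx"],None)[0][:,0]
def tri(cs,uv):
    P=[c["mtx"]@np.c_[cv2.Rodrigues(c["rvec"])[0],np.ravel(c["tvec"])] for c in cs]
    X=cv2.triangulatePoints(P[0],P[1],*[np.array(u,float).reshape(2,1) for u in uv]);X=(X[:3]/X[3]).ravel()
    return X,[ (proj(c,X)[0]-u).round(1).tolist() for c,u in zip(cs,uv)]
A=np.linspace(0,2*np.pi,48,endpoint=False)
PROF=[(0,21,34,25.5),(34,33.5,42,33.5),(42,22,160,22),(160,22,172,10)]
def sil(c,x,y,z,prof,S=4,tilt=(0,0)):
    m=np.zeros((480*S,640*S),np.uint8)
    for z0,r0,z1,r1 in prof:
        pts=np.concatenate([np.c_[x+r/1e3*np.cos(A)+tilt[0]*h/1e3,y+r/1e3*np.sin(A)+tilt[1]*h/1e3,np.full(48,z+h/1e3)] for h,r in((z0,r0),(z1,r1))])
        cv2.fillConvexPoly(m,cv2.convexHull(((proj(c,pts)+.5)*S).astype(np.int32)),255)
    return cv2.resize(m,(640,480),interpolation=cv2.INTER_AREA)/255.
E
cat > fit.py <<'E'
from h import *
cs=[pickle.load(open(f"{n}0.pkl","rb")) for n in("side","top")]
X,e=tri(cs,[(320.25,252),(307,251.2)]);print("rim",X.round(4),e)
def fit(prof,uv,z0,name):
    # initial guess from the top view at height z0
    x=minimize(lambda q:np.sum((proj(cs[1],[q[0],q[1],z0])[0]-uv)**2),[.4,0],method='Nelder-Mead').x
    G=[cv2.GaussianBlur(c["frame"],(3,3),0).max(2).astype(float) for c in cs]
    D=[np.clip((110-g)/40,0,1) for g in G]
    def cost(q):
        t=0
        for c,d in zip(cs,D):
            s=sil(c,q[0],q[1],q[2],prof); w=cv2.dilate(s,np.ones((9,9)))>0
            t+=np.abs(s-d)[w].sum()
        return t
    b=None
    for dx in(-.01,0,.01):
        q0=np.r_[x[0]+dx,x[1],z0]
        r=minimize(cost,q0,method='Nelder-Mead',options=dict(initial_simplex=q0+.01*np.r_[np.zeros((1,3)),np.eye(3)],xatol=1e-4,fatol=.1))
        if b is None or r.fun<b.fun:b=r
    print(name,b.x.round(4),b.fun);return b.x
if __name__=="__main__":
    for c in cs: print(c["frame"][200:206,403].max(1) , c["frame"][330,240])
    L=fit(PROF,(403,265),.005,"tube")
    F=fit(PROF[1:],(222,264),.108,"fitted")
    d=F-X; print("dist",np.hypot(*d[:2]),"yaw",np.arctan2(-d[0],d[1]))
E
python3 fit.py
python3 - <<'E'
import cv2,numpy as np
from h import *
c=pickle.load(open("side0.pkl","rb"))["frame"];t=pickle.load(open("top0.pkl","rb"))["frame"]
f=lambda i,y,x,w,h:cv2.resize(np.clip(i[y:y+h,x:x+w].astype(float)*2.2,0,255).astype('uint8'),(w*8,h*8),interpolation=cv2.INTER_CUBIC)
o=np.zeros((560,800,3),'uint8');o[:480,:400]=f(c,286,300,50,60);o[:240,400:]=f(t,275,245,50,30);cv2.imwrite("pics/c.png",o)
E
```

```text
rim [0.549  0.0165 0.129 ] [[0.9, 0.1], [-0.3, -0.4]]
[56 56 53 53 57 56] [56 54 51]
[ 97  97 100 101 109 111] [162 167 167]
tube [ 0.5164 -0.2411  0.0032] 154.76813725490197
fitted [0.5229 0.2276 0.1084] 650.6877450980392
dist 0.2127836995084027 yaw 0.12331282106336788
```

View pics/c.png

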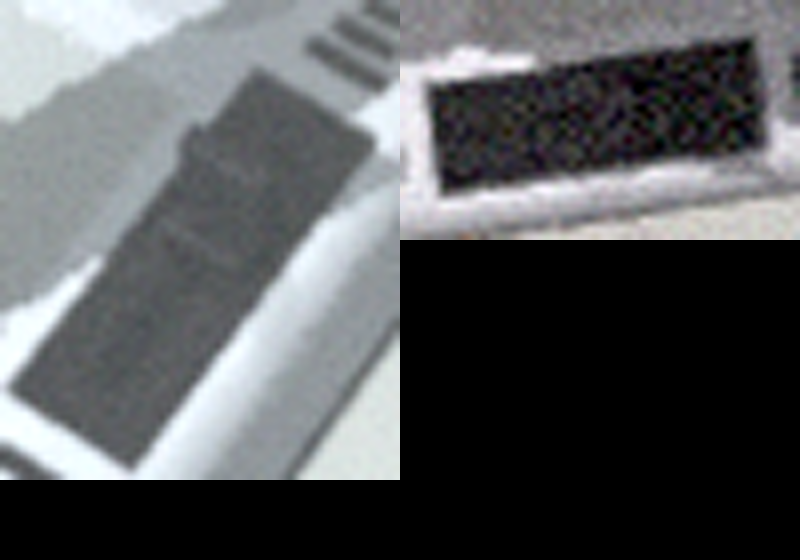

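In the side crop the slot runs from (10,390) to (370,140). The fin's top corner sticks out at (190,130), pixel (323.8,302). The fin is invisible against the slot from above. Now I'll refine the rim with edge gradients and work out the selector from the side view.

```bash
cat > rim.py <<'E'
from h import *
from scipy.ndimage import map_coordinates as mc
cs=[pickle.load(open(f"{n}0.pkl","rb")) for n in("side","top")]
G=[]
for c in cs:
    g=cv2.GaussianBlur(cv2.cvtColor(c["frame"],cv2.COLOR_BGR2GRAY).astype(np.float32),(0,0),1.0)
    G.append(np.minimum(np.hypot(cv2.Sobel(g,5,1,0),cv2.Sobel(g,5,0,1)),150))
def score(q,use=(0,1)):
    t=0
    for i in use:
        for r in(.034,.0275):
            p=proj(cs[i],np.c_[q[0]+r*np.cos(A),q[1]+r*np.sin(A),np.full(48,q[2])])
            t+=mc(G[i],[p[:,1],p[:,0]],order=1).mean()
    return -t
def run(zf=None,use=(0,1)):
    f=(lambda q:score(q,use)) if zf is None else (lambda q:score([q[0],q[1],zf],use))
    b=None
    for dx in(-.008,0,.008):
      for dy in(-.008,0,.008):
        q0=np.array([.547+dx,.0165+dy,.14][:3 if zf is None else 2]);n=len(q0)
        r=minimize(f,q0,method='Nelder-Mead',options=dict(initial_simplex=q0+.008*np.r_[np.zeros((1,n)),np.eye(n)],xatol=1e-4,fatol=.01))
        if b is None or r.fun<b.fun:b=r
    return b.x.round(4),round(b.fun,1)
print("free",run());print(".142",run(.142));print("side",run(.142,(0,)));print("top",run(.142,(1,)))
x=run(.142)[0]
F=np.array([.5229,.2276])
d=F-x;yaw=np.arctan2(-d[0],d[1]);print("dist",np.hypot(*d),"yaw",yaw)
ex=np.array([np.cos(yaw),np.sin(yaw)]);ey=np.array([-ex[1],ex[0]])
o=x+.105*ey-.022*ex;print("dryer",o)
for q in(-.028,-.014,0,.014,.028):
    s=o-.058*ex+q*ey
    pts=[[*(s+a*.012*ex+b*.004*ey),.132] for a in(1,-1) for b in(1,-1)]
    print(q,s.round(4),"side",proj(cs[0],pts).round(1).tolist())
E
python3 rim.py
```

```text
free (array([0.5491, 0.0196, 0.1413]), np.float64(-350.5))
.142 (array([0.5489, 0.0198]), np.float64(-350.1))
side (array([0.5489, 0.02  ]), np.float64(-163.5))
top (array([0.5489, 0.0197]), np.float64(-186.9))
dist 0.20942024734967724 yaw 0.12447344988854345
dryer [0.51403422 0.12125628]
-0.028 [0.46   0.0863] side [[326.4, 297.1], [328.7, 294.1], [337.3, 303.4], [339.6, 300.3]]
-0.014 [0.4582 0.1002] side [[322.2, 302.5], [324.6, 299.4], [333.2, 308.9], [335.6, 305.8]]
0 [0.4565 0.1141] side [[318.0, 307.9], [320.4, 304.8], [329.0, 314.5], [331.4, 311.3]]
0.014 [0.4547 0.1279] side [[313.7, 313.5], [316.1, 310.3], [324.8, 320.1], [327.2, 316.9]]
0.028 [0.453  0.1418] side [[309.3, 319.2], [311.8, 315.9], [320.4, 325.9], [322.9, 322.6]]
```

Tube foot is at (0.516, -0.241, about 0.004) and the rim at (0.549, 0.020, 0.141). The port spacing comes out at 209 mm against 210 expected, with yaw 0.124, and the selector is at about -0.014. First move: up, and turn the tool to the dryer's yaw.

{"method": "play_rows", "body": {"targets": [[[0,0,-1],-0.74],[[0,0,-1],-0.74],[[0,0,-1],-0.74],[[0,0,-1],-0.74],[[0,0,-1],-0.74]], "hand": 1}}

```text
clock: 0.72
tool_pos: [0.2324, 0.4706, 0.3263]
tcp_rot: [-3.141, -0.001, -3.022]
wrist_force: [-0.3, 0.5, -0.1]
grip_width: 0.0881
finger_force: 0.0
```

{"method": "play_rows", "body": {"targets": [[[-0.24,-0.92,0],0],[[-0.24,-0.92,0],0]]}}

```text
clock: 0.98
tool_pos: [0.2611, 0.3982, 0.3266]
tcp_rot: [-3.141, -0.0, -3.024]
wrist_force: [0.2, 0.4, 0.3]
grip_width: 0.088
finger_force: 0.0
```

{"method": "play_rows", "body": {"targets": [[[-0.24,-0.92,0],0],[[-0.24,-0.92,0],0]]}}

```text
clock: 1.23
tool_pos: [0.2893, 0.3277, 0.3268]
tcp_rot: [-3.142, 0.0, -3.024]
wrist_force: [0.6, -0.2, 1.0]
grip_width: 0.088
finger_force: 0.0
```

{"method": "play_rows", "body": {"targets": [[[-0.24,-0.92,0],0],[[-0.24,-0.92,0],0]]}}

```text
clock: 1.48
tool_pos: [0.3174, 0.2573, 0.3268]
tcp_rot: [3.141, 0.0, -3.023]
wrist_force: [0.3, 0.6, 0.0]
grip_width: 0.0883
finger_force: 0.0
```

{"method": "play_rows", "body": {"targets": [[[-0.24,-0.92,0],0],[[-0.24,-0.92,0],0]]}}

```text
clock: 1.72
tool_pos: [0.3455, 0.1868, 0.3267]
tcp_rot: [3.141, 0.0, -3.023]
wrist_force: [-0.2, 0.2, 0.0]
grip_width: 0.0883
finger_force: 0.0
```

{"method": "play_rows", "body": {"targets": [[[-0.24,-0.92,0],0],[[-0.24,-0.92,0],0]]}}

```text
clock: 1.98
tool_pos: [0.3736, 0.1162, 0.3266]
tcp_rot: [3.141, -0.0, -3.022]
wrist_force: [-0.7, -0.1, 0.1]
grip_width: 0.0883
finger_force: 0.0
```

{"method": "play_rows", "body": {"targets": [[[-0.24,-0.92,0],0],[[-0.24,-0.92,0],0]]}}

```text
clock: 2.22
tool_pos: [0.4016, 0.0458, 0.3265]
tcp_rot: [3.141, -0.0, -3.022]
wrist_force: [0.5, 1.0, -0.1]
grip_width: 0.0875
finger_force: 0.0
```

{"method": "play_rows", "body": {"targets": [[[-0.24,-0.92,0],0],[[-0.24,-0.92,0],0]]}}

```text
clock: 2.48
tool_pos: [0.4297, -0.0247, 0.3264]
tcp_rot: [3.141, -0.0, -3.021]
wrist_force: [-0.9, 0.4, -1.0]
grip_width: 0.088
finger_force: 0.0
```

{"method": "play_rows", "body": {"targets": [[[-0.24,-0.92,0],0],[[-0.24,-0.92,0],0]]}}

```text
clock: 2.72
tool_pos: [0.4577, -0.0953, 0.3262]
tcp_rot: [3.141, -0.001, -3.02]
wrist_force: [0.4, -0.0, -0.1]
grip_width: 0.0882
finger_force: 0.0
```

{"method": "play_rows", "body": {"targets": [[[-0.24,-0.92,0],0],[[-0.24,-0.92,0],0],[[-0.24,-0.92,0],0]]}}

```text
clock: 3.1
tool_pos: [0.4852, -0.1643, 0.3265]
tcp_rot: [3.141, -0.0, -3.019]
wrist_force: [-0.5, -0.7, 0.1]
grip_width: 0.0882
finger_force: 0.0
```

{"method": "play_rows", "body": {"targets": [[[-0.27,-1,0],0],[[-0.27,-1,0],0],[[-0.27,-1,0],0],[[-0.27,-1,0.5],0],[[-0.27,-1,1],0],[[-0.27,-1,1],0],[[-0.27,-1,1],0]]}}

```text
clock: 3.98
tool_pos: [0.5166, -0.2416, 0.249]
tcp_rot: [-3.14, 0.002, -3.018]
wrist_force: [-0.0, -0.8, 0.1]
grip_width: 0.0884
finger_force: 0.0
```

Run:
```python
from h import *
from bench import eyes,readout
s=readout.state();print(s["tool_pos"],s["tcp_rot"])
im=[]
cs=[eyes.camera(n) for n in("side","top")]
for c,(u,v) in zip(cs,((403,190),(405,262))):
    f=c["frame"].copy()
    tc=s["tool_pos"].copy()
    g=f[v-75:v+75,u-65:u+65];g=np.clip(255*(g/255.)**.6,0,255).astype('uint8')
    g=cv2.resize(g,(400,462),interpolation=cv2.INTER_CUBIC)
    m=sil(c,.5164,-.2411,.0045,PROF)[v-75:v+75,u-65:u+65]
    m=cv2.resize(m,(400,462));cn,_=cv2.findContours((m>.5).astype('uint8'),0,1);cv2.drawContours(g,cn,-1,(0,255,0),1)
    im.append(g)
cv2.imwrite("pics/d.png",np.hstack(im))
```

```text
[ 0.51661457 -0.24157927  0.24902052] [-3.13964473e+00  2.18296886e-03 -3.01806145e+00]
```

View pics/d.png

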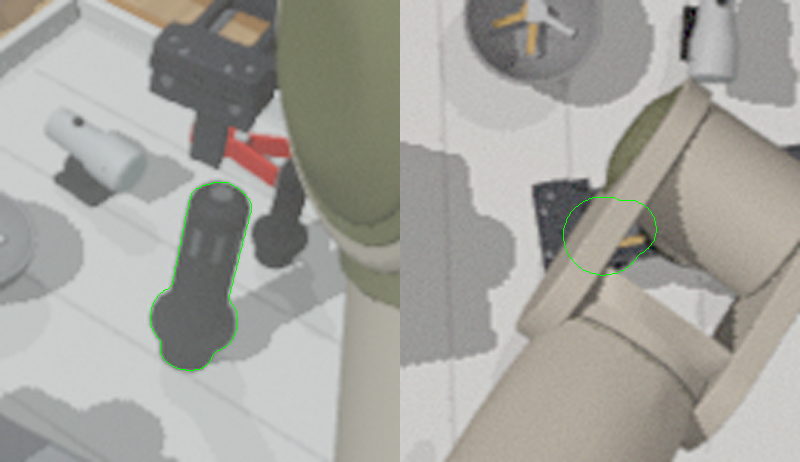

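The fitted outline lies exactly on the tube (side crop, 150–250 × 182–370), and the open fingers are above it. Descend and grip.

{"method": "play_rows", "body": {"targets": [[[0,0,0.4],0],[[0,0,0.8],0],[[0,0,1],0]]}}

```text
clock: 4.45
tool_pos: [0.5161, -0.2423, 0.1664]
tcp_rot: [3.141, -0.0, -3.019]
wrist_force: [-0.0, -0.4, 0.7]
grip_width: 0.0882
finger_force: 0.0
```

{"method": "play_rows", "body": {"targets": [[[0,0,0.22],0],[[0,0,0.44],0],[[0,0,0.44],0],[[0,0,0.44],0]]}}

```text
clock: 4.95
tool_pos: [0.5167, -0.2428, 0.1329]
tcp_rot: [-3.14, 0.002, -3.019]
wrist_force: [-0.3, -0.4, -0.2]
grip_width: 0.0879
finger_force: 0.0
```

{"method": "play_rows", "body": {"targets": [[[0,0,0],0],[[0,0,0],0],[[0,0,0],0],[[0,0,0],0],[[0,0,0],0],[[0,0,0],0],[[0,0,0],0],[[0,0,0],0]], "hand": 0.3, "grip_force": 20}}

```text
clock: 5.95
tool_pos: [0.5161, -0.2424, 0.1315]
tcp_rot: [3.142, -0.0, -3.019]
wrist_force: [-0.3, 0.1, 0.6]
grip_width: 0.0438
finger_force: 19.9
```

{"method": "play_rows", "body": {"targets": [[[0,0,-0.25],0],[[0,0,-0.6],0],[[0,0,-1],0],[[0,0,-1],0]]}}

```text
clock: 6.45
tool_pos: [0.5167, -0.2428, 0.213]
tcp_rot: [-3.139, 0.003, -3.019]
wrist_force: [0.3, 0.5, -2.5]
grip_width: 0.0439
finger_force: 19.9
```

{"method": "play_rows", "body": {"targets": [[[0,0,-0.5],0],[[0,0,-1],0],[[0,0,-1],0]]}}

```text
clock: 6.82
tool_pos: [0.5166, -0.2427, 0.2924]
tcp_rot: [-3.139, 0.002, -3.019]
wrist_force: [0.3, -0.8, -1.9]
grip_width: 0.0435
finger_force: 19.9
```

{"method": "play_rows", "body": {"targets": [[[-0.1,0.4,0],0],[[-0.2,0.8,0],0]]}}

```text
clock: 7.08
tool_pos: [0.5236, -0.176, 0.2884]
tcp_rot: [3.139, -0.003, -3.02]
wrist_force: [0.2, -0.9, -1.4]
grip_width: 0.0431
finger_force: 19.9
```

{"method": "play_rows", "body": {"targets": [[[-0.1,0.4,0],0],[[-0.2,0.8,0],0]]}}

```text
clock: 7.32
tool_pos: [0.5317, -0.1102, 0.2885]
tcp_rot: [3.139, -0.004, -3.019]
wrist_force: [0.3, 0.2, -2.8]
grip_width: 0.0437
finger_force: 19.9
```

{"method": "play_rows", "body": {"targets": [[[-0.1,0.4,0],0],[[-0.2,0.8,0],0]]}}

```text
clock: 7.58
tool_pos: [0.5398, -0.0448, 0.2885]
tcp_rot: [3.14, -0.004, -3.019]
wrist_force: [0.9, -0.2, -2.2]
grip_width: 0.0436
finger_force: 19.9
```

{"method": "play_rows", "body": {"targets": [[[-0.1,0.4,0],0],[[-0.2,0.7,0],0],[[-0.2,0.8,0],0],[[-0.2,0.8,0],0],[[-0.2,0.8,0],0]]}}

```text
clock: 8.2
tool_pos: [0.5482, 0.0186, 0.291]
tcp_rot: [-3.142, -0.001, -3.02]
wrist_force: [0.4, 0.7, -2.6]
grip_width: 0.0437
finger_force: 19.9
```

```bash
cat > held.py <<'E'
from h import *
from bench import eyes,readout
cs=[eyes.camera(n) for n in("side","top")]
s=readout.state();p=s["tool_pos"];print(p,s["tcp_rot"],s["wrist_force"])
for c,n in zip(cs,("side","top")): cv2.imwrite(f"pics/{n}_h.png",c["frame"])
c=cs[0];D=np.clip((110-cv2.GaussianBlur(c["frame"],(3,3),0).max(2).astype(float))/40,0,1)
# side view only: lower part of the held tube (below the fingertips); z and the image-horizontal shift
prof=[(0,21,34,25.5),(34,33.5,42,33.5),(42,22,95,22)]
def cost(q):
    m=sil(c,q[0],q[1],q[2],prof);w=cv2.dilate(m,np.ones((7,7)))>0
    top=proj(c,[q[0],q[1],q[2]+.09])[0][1]; w[:int(top)]=0
    return np.abs(m-D)[w].sum()
q0=np.r_[p[0],p[1],p[2]-.1265]
r=minimize(cost,q0,method='Nelder-Mead',options=dict(initial_simplex=q0+.006*np.r_[np.zeros((1,3)),np.eye(3)],xatol=1e-4,fatol=.1))
print("tube",r.x.round(4),r.fun,"start",cost(q0),"rel",(r.x-p).round(4), "to rim",(np.array([.549,.0198])-p[:2]).round(4))
v=np.clip(255*(c["frame"]/255.)**.6,0,255).astype('uint8')
m=sil(c,*q0,PROF);cn,_=cv2.findContours((m>.5).astype('uint8'),0,1);cv2.drawContours(v,cn,-1,(0,255,0),1)
cv2.imwrite("pics/held.png",cv2.resize(v[120:320,230:430],(600,600),interpolation=cv2.INTER_CUBIC))
E
python3 held.py
```

```text
[0.54831485 0.01868697 0.29129681] [-3.14153777e+00 -2.73319810e-04 -3.02029056e+00] [-0.34858465 -0.08711109 -0.95027691]
tube [0.5479 0.0193 0.1652] 173.56911764705882 start 176.83970588235292 rel [-0.0004  0.0007 -0.1261] to rim [0.0007 0.0011]
```

View pics/held.png

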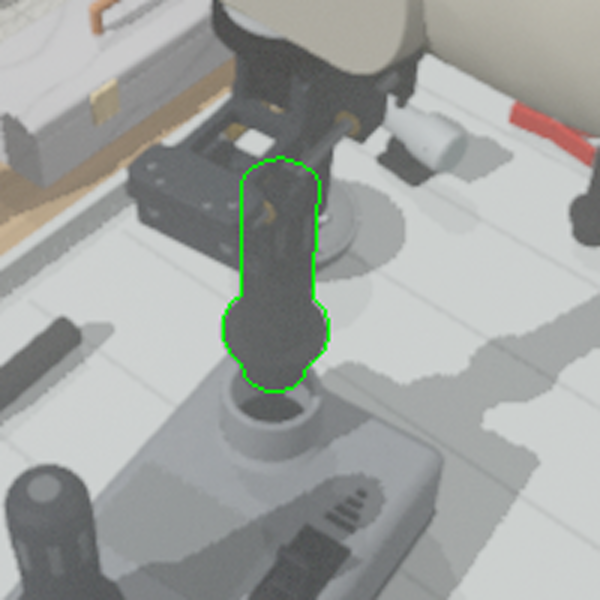

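The tube hangs upright in the fingers, with the predicted outline on it (223–330 × 157–392) and its foot just over the collar mouth. Correct by 1 mm and ease down.

{"method": "play_rows", "body": {"targets": [[[-0.01,0.01,0.05],0],[[-0.01,0.01,0.12],0],[[-0.01,0.01,0.2],0],[[-0.01,0.01,0.28],0],[[-0.01,0.01,0.34],0],[[-0.01,0.01,0.4],0],[[-0.01,0.01,0.44],0],[[-0.01,0.01,0.44],0]]}}

```text
clock: 9.3
tool_pos: [0.549, 0.0204, 0.2561]
tcp_rot: [3.141, -0.0, -3.019]
wrist_force: [-0.9, -0.1, -1.8]
grip_width: 0.0433
finger_force: 19.9
```

{"method": "play_rows", "body": {"targets": [[[0,0,0.04],0],[[0,0,0.07],0],[[0,0,0.1],0],[[0,0,0.12],0],[[0,0,0.12],0]]}}

```text
clock: 9.93
tool_pos: [0.549, 0.0204, 0.2466]
tcp_rot: [3.142, -0.0, -3.019]
wrist_force: [-0.3, -0.3, -1.3]
grip_width: 0.0435
finger_force: 19.9
```

{"method": "play_rows", "body": {"targets": [[[0,0,0.02],0],[[0,0,0.04],0],[[0,0,0.06],0],[[0,0,0.08],0],[[0,0,0.1],0],[[0,0,0.1],0]]}}

```text
clock: 10.68
tool_pos: [0.549, 0.0204, 0.2386]
tcp_rot: [3.142, -0.0, -3.019]
wrist_force: [0.4, 0.5, -2.2]
grip_width: 0.0436
finger_force: 19.9
```

{"method": "play_rows", "body": {"targets": [[[0,0,0.01],0],[[0,0,0.02],0],[[0,0,0.03],0],[[0,0,0.03],0]]}}

```text
clock: 11.18
tool_pos: [0.5491, 0.0204, 0.2363]
tcp_rot: [-3.142, -0.0, -3.019]
wrist_force: [-0.1, -0.9, -1.9]
grip_width: 0.0439
finger_force: 19.9
```

Still no contact (foot about 0.110). Continue in sub-mm steps.

{"method": "play_rows", "body": {"targets": [[[0,0,0.01],0],[[0,0,0.02],0],[[0,0,0.02],0]]}}

```text
clock: 11.55
tool_pos: [0.5491, 0.0203, 0.2347]
tcp_rot: [-3.141, 0.0, -3.019]
wrist_force: [-0.4, -0.4, -1.7]
grip_width: 0.0434
finger_force: 19.9
```

{"method": "play_rows", "body": {"targets": [[[0,0,0.01],0],[[0,0,0.01],0]]}}

```text
clock: 11.8
tool_pos: [0.5493, 0.0204, 0.2346]
tcp_rot: [-3.141, 0.001, -3.019]
wrist_force: [-0.8, 0.9, 5.0]
grip_width: 0.0434
finger_force: 20.2
```

Seated: contact force rises at foot ≈ 0.108, as predicted. Release and rise.

{"method": "play_rows", "body": {"targets": [[[0,0,0],0],[[0,0,0],0],[[0,0,0],0],[[0,0,0],0],[[0,0,0],0],[[0,0,0],0]], "hand": 1}}

```text
clock: 12.55
tool_pos: [0.5491, 0.0204, 0.2339]
tcp_rot: [-3.142, -0.0, -3.019]
wrist_force: [-0.1, 0.4, 0.9]
grip_width: 0.0883
finger_force: 0.0
```

{"method": "play_rows", "body": {"targets": [[[0,0,-0.2],0],[[0,0,-0.5],0],[[0,0,-1],0],[[0,0,-1],0],[[0,0,-1],0]]}}

```text
clock: 13.18
tool_pos: [0.5489, 0.0204, 0.3138]
tcp_rot: [3.142, -0.0, -3.019]
wrist_force: [-0.3, -0.8, -0.8]
grip_width: 0.0885
finger_force: 0.0
```

{"method": "play_rows", "body": {"targets": [[[0.25,0.28,0],0],[[0.5,0.56,0],0]], "hand": 0.45}}

```text
clock: 13.42
tool_pos: [0.503, 0.0604, 0.3128]
tcp_rot: [3.141, -0.002, -3.02]
wrist_force: [-0.2, 0.2, 0.4]
grip_width: 0.07
finger_force: 0.0
```

{"method": "play_rows", "body": {"targets": [[[0.25,0.28,0],0],[[0.5,0.56,0],0],[[0.5,0.56,0],0],[[0.5,0.56,0],0]]}}

```text
clock: 13.92
tool_pos: [0.459, 0.0992, 0.3135]
tcp_rot: [-3.142, -0.001, -3.019]
wrist_force: [0.2, -0.8, 0.7]
grip_width: 0.0398
finger_force: 0.0
```

{"method": "play_rows", "body": {"targets": [[[0,0,0.4],0],[[0,0,0.8],0],[[0,0,1],0]]}}

```text
clock: 14.3
tool_pos: [0.4588, 0.0988, 0.2319]
tcp_rot: [3.141, -0.003, -3.02]
wrist_force: [-0.3, -0.1, -0.1]
grip_width: 0.04
finger_force: 0.0
```

{"method": "play_rows", "body": {"targets": [[[0,0,0.3],0],[[0,0,0.6],0],[[0,0,0.9],0],[[0,0,0.9],0],[[0,0,0.9],0]]}}

```text
clock: 14.92
tool_pos: [0.4594, 0.0992, 0.1626]
tcp_rot: [-3.141, 0.001, -3.02]
wrist_force: [0.3, -0.4, -0.1]
grip_width: 0.0396
finger_force: 0.0
```

Run:
```python
from h import *
from bench import eyes,readout
s=readout.state();p=s["tool_pos"];print(p,s["grip_width"],s["wrist_force"])
c=eyes.camera("side");f=c["frame"]
v=np.clip(255*(f/255.)**.6,0,255).astype('uint8')
m=sil(c,.549,.0198,.108,PROF);cn,_=cv2.findContours((m>.5).astype('uint8'),0,1);cv2.drawContours(v,cn,-1,(0,255,0),1)
for y in(-.022,.022):
    t=[*(p[:2]+np.array([-.122,.9925])*y),p[2]-.008];print(proj(c,t))
cv2.imwrite("pics/sel.png",cv2.resize(v[170:350,230:430],(800,720))[:600])
```

```text
[0.45937576 0.09918442 0.16256115] 0.03955031402184307 [ 0.34329391 -0.4482202  -0.09334331]
[[335.75523896 288.34377024]]
[[322.39726444 305.55261716]]
```

View pics/sel.png

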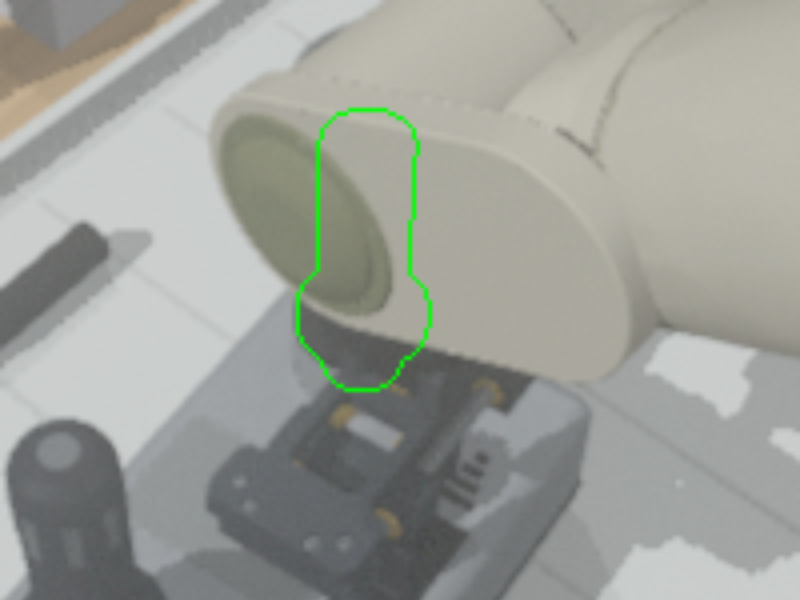

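The arm hides the tube and fin here; the gripper is over the selector slot. Before going lower, I'll check how high the wrist housing (cap at crop (305,215), pixel (306,224)) stands compared with the placed tube's top (0.280).

Run:
```python
from h import *
from scipy.optimize import fsolve
from bench import readout
c=pickle.load(open("side0.pkl","rb"));s=readout.state();p=s["tool_pos"];print(s["joint_pos"].round(3))
q1=s["joint_pos"][0];n=np.array([-np.sin(q1),np.cos(q1)]);e=np.array([np.cos(q1),np.sin(q1)])
f=lambda a:proj(c,[*(p[:2]+a[0]*n),a[1]])[0]-[306,224]
t,z=fsolve(f,[.06,.35]);print("cap offset, height",t,z)
# stadium: outer end at pixel ~ (230+212/4,170+130/4)=(283,202); low edge (230+330/4,170+330/4)=(312.5,252)
g=lambda uv:fsolve(lambda a:proj(c,[*(p[:2]+t*n+a[0]*e),a[1]])[0]-uv,[.0,z])
print("outer",g([283,202]),"low",g([312.5,252]),"low2",g([380,265]))
d=np.array([.549,.0198])-p[:2];print("tube along/lateral",d@e,d@n)
```

```text
[-0.037  0.281  1.776 -0.     1.083 -1.73 ]
cap offset, height 0.057945036337476497 0.4005165053784837
outer [0.04281983 0.41136107] low [-0.01223487  0.35119965] low2 [-0.12025953  0.42304404]
tube along/lateral 0.09248574786528832 -0.07611658059009888
```

The wrist's lowest point will be about 0.307, above the tube top at 0.280, and it's clear horizontally too. Lower over the fin.

{"method": "play_rows", "body": {"targets": [[[0,0,0.06],0],[[0,0,0.12],0],[[0,0,0.18],0],[[0,0,0.24],0],[[0,0,0.3],0],[[0,0,0.3],0]]}}

```text
clock: 15.72
tool_pos: [0.4586, 0.0995, 0.1375]
tcp_rot: [3.141, -0.001, -3.019]
wrist_force: [-0.7, 0.3, 0.1]
grip_width: 0.0396
finger_force: 0.0
```

{"method": "play_rows", "body": {"targets": [[[0,0,0.06],0],[[0,0,0.12],0],[[0,0,0.18],0],[[0,0,0.22],0],[[0,0,0.22],0]]}}

```text
clock: 16.35
tool_pos: [0.4586, 0.0996, 0.1201]
tcp_rot: [3.142, -0.0, -3.019]
wrist_force: [0.8, 0.2, -0.7]
grip_width: 0.0397
finger_force: 0.0
```

{"method": "play_rows", "body": {"targets": [[[0,0,0],0],[[0,0,0],0],[[0,0,0],0],[[0,0,0],0],[[0,0,0],0],[[0,0,0],0]], "hand": 0, "grip_force": 8}}

```text
clock: 17.1
tool_pos: [0.4588, 0.0996, 0.1204]
tcp_rot: [3.141, 0.0, -3.019]
wrist_force: [-0.7, 1.0, 1.7]
grip_width: 0.0079
finger_force: 8.0
```

I have the fin (7.9 mm wide), selector about -0.0147. Push right 11 mm, then small steps to the stop.

{"method": "play_rows", "body": {"targets": [[[0,-0.03,0],0],[[0,-0.06,0],0],[[0,-0.09,0],0],[[0,-0.12,0],0],[[0,-0.14,0],0],[[0,-0.14,0],0]]}}

```text
clock: 17.85
tool_pos: [0.4602, 0.0882, 0.1204]
tcp_rot: [-3.141, 0.0, -3.019]
wrist_force: [-1.1, 0.3, 3.5]
grip_width: 0.0079
finger_force: 8.0
```

{"method": "play_rows", "body": {"targets": [[[0,-0.01,0],0],[[0,-0.02,0],0],[[0,-0.02,0],0]]}}

```text
clock: 18.23
tool_pos: [0.4603, 0.0868, 0.1204]
tcp_rot: [-3.142, 0.0, -3.019]
wrist_force: [-1.1, 1.7, 5.1]
grip_width: 0.008
finger_force: 8.0
```

{"method": "play_rows", "body": {"targets": [[[0,-0.01,0],0],[[0,-0.01,0],0]]}}

```text
clock: 18.48
tool_pos: [0.4604, 0.0862, 0.1204]
tcp_rot: [3.141, 0.0, -3.019]
wrist_force: [-1.1, 3.1, 5.3]
grip_width: 0.0077
finger_force: 8.0
```

{"method": "play_rows", "body": {"targets": [[[0,-0.01,0],0],[[0,-0.01,0],0]]}}

```text
clock: 18.73
tool_pos: [0.4604, 0.0861, 0.1204]
tcp_rot: [3.14, 0.0, -3.019]
wrist_force: [-0.8, 7.2, 4.8]
grip_width: 0.0079
finger_force: 8.0
```

{"method": "play_rows", "body": {"targets": [[[0,-0.01,0],0],[[0,-0.01,0],0]]}}

```text
clock: 18.98
tool_pos: [0.4604, 0.086, 0.1204]
tcp_rot: [3.138, 0.0, -3.02]
wrist_force: [-1.2, 13.0, 6.2]
grip_width: 0.0079
finger_force: 8.0
```

End stop reached (13 N, position as predicted). Release and rise.

{"method": "play_rows", "body": {"targets": [[[0,0,0],0],[[0,0,0],0],[[0,0,0],0],[[0,0,0],0]], "hand": 0.4}}

```text
clock: 19.48
tool_pos: [0.4606, 0.0843, 0.1202]
tcp_rot: [-3.142, -0.0, -3.019]
wrist_force: [-0.5, -0.2, 0.6]
grip_width: 0.0351
finger_force: 0.0
```

{"method": "play_rows", "body": {"targets": [[[0,0.01,-0.2],0],[[0,0.01,-0.5],0],[[0,0.01,-1],0],[[0,0.01,-1],0]]}}

```text
clock: 19.98
tool_pos: [0.4616, 0.0852, 0.2026]
tcp_rot: [-3.141, 0.005, -3.019]
wrist_force: [0.3, -0.2, 0.0]
grip_width: 0.035
finger_force: 0.0
```

{"method": "play_rows", "body": {"targets": [[[0,0,-0.5],0],[[0,0,-1],0],[[0,0,-1],0]]}}

```text
clock: 20.35
tool_pos: [0.4612, 0.0852, 0.2818]
tcp_rot: [-3.141, 0.004, -3.019]
wrist_force: [-0.5, -0.9, -0.9]
grip_width: 0.0352
finger_force: 0.0
```

{"method": "play_rows", "body": {"targets": [[[0.5,0,-0.5],0],[[1,0,-1],0],[[1,0,-1],0]]}}

```text
clock: 20.72
tool_pos: [0.3803, 0.0754, 0.3615]
tcp_rot: [-3.141, 0.004, -3.019]
wrist_force: [-0.5, 0.1, -0.2]
grip_width: 0.0351
finger_force: 0.0
```

{"method": "play_rows", "body": {"targets": [[[0.5,-0.5,0],0],[[1,-1,0],0],[[1,-1,0],0],[[1,-1,0],0]]}}

```text
clock: 21.22
tool_pos: [0.3119, -0.0135, 0.3592]
tcp_rot: [3.14, -0.002, -3.02]
wrist_force: [-0.2, -0.5, -0.0]
grip_width: 0.0352
finger_force: 0.0
```

```bash
cat > fin.py <<'E'
from h import *
from bench import eyes,readout
print(readout.state()["tool_pos"])
cs=[eyes.camera(n) for n in("side","top")]
im=[]
for c,(u,v) in zip(cs,((318,270),(295,260))):
    f=np.clip(255*(c["frame"]/255.)**.5,0,255).astype('uint8')[v-65:v+65,u-50:u+50]
    g=cv2.resize(f,(400,520),interpolation=cv2.INTER_CUBIC)
    m=cv2.resize(sil(c,.549,.0198,.108,PROF[1:])[v-65:v+65,u-50:u+50],(400,520))
    cn,_=cv2.findContours((m>.5).astype('uint8'),0,1);cv2.drawContours(g,cn,-1,(0,255,0),1)
    im.append(g)
cv2.imwrite("pics/fin.png",np.hstack(im))
E
python3 fin.py
```

```text
[ 0.31191059 -0.01354566  0.35920223]
```

View pics/fin.png

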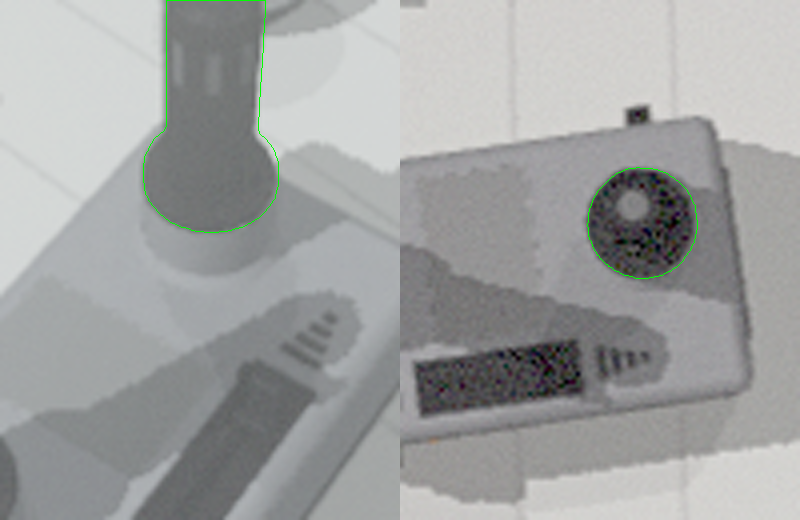

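The tube's flange lies on its predicted home outline in both views. The fin's corner, at pixel (329,295), matches the right end stop, predicted at (328.7,294). Handing in.

```bash
python3 -c "
from bench import robot
print(robot.sign_off())"
```

```text
the job is handed in; nothing more can be done
None
```

The job is handed in at about 21 s on the robot's clock: the tall tube stands home in the right-hand port with its flange on the collar, the selector is at its right end stop, and I touched nothing else in the tray.

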